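# Set the specimen gap with the thumbwheel and take the shot

## Robot

A 6-joint arm with a two-finger parallel gripper is mounted at the origin on the work surface. World frame = base frame: x ahead of the robot, y to its left, z up, the work surface at z = 0. Lengths are in m, angles in rad, forces in N, time in s.
With the tool pointing down it reaches from about 0.25 to 0.725 m from the base axis. Payload 4 kg.
Tool frame: the origin (TCP) lies on the centre line of the jaws, within the pads' length; the fingertips stand ahead of it and the grasp point (between the pads) lies 3 mm ahead of it (bot.tcp_to_tips is the z of the fingertips in the tool frame, in m); z points along the fingers, y is the line along which they close (so a half turn about z gives the same grasp; the last joint's range is limited). The gripper opens to 85 mm and grips with 20 to 120 N. Pads are 22 mm wide; open, the fingers measure 114 mm over their backs; the gripper's body (76 mm by 85 mm) begins 54 mm behind the grasp point. The pads swing forward as they close: fully open they stand 13 mm farther back than shut.
Start: joints at [1.178, 0.241, 0.005, 1.335, 0, 1.571], TCP at [0.191, 0.462, 0.253] pointing down, gripper open.
Joint ranges: [-2.72, 2.72], [-1.05, 1.87], [-1.09, 1.28], [-1.99, 2.15], [-1.42, 1.44], [-3.14, 3.14]. Speed limits (rad/s): [2.79, 2.79, 3.14, 3.14, 3.14, 3.14].

## Interface

Orientations are given as a unit quaternion [x, y, z, w].
In Python, from workcell import telemetry, camera, camera_params, ticket, boxes_of, cut_out, spot_point, bot gives the robot as it stands.
- The arm moves only by the shell command python3 -m creep 'ROWS'. ROWS is text: rows parted by semicolons, each of 5 numbers parted by spaces: the opening, from 0 (shut) to 1 (fully open), then the shift along the tool's x, y, z in units of 150 mm (1.0 is 150 mm), then the turn about the tool's z in units of 180 degrees (1.0 is 180 degrees). In form: claw x y z turn; .... A call has 1 to 12 rows; each row is the pose to reach, as a shift and turn from the pose commanded when the call began, along the tool's axes at that moment, turning the shorter way round; what a row does not reach only later rows make up. A row lasts 1/8 s, in which the tool goes at most 62.5 mm and 10.7 degrees, less where a joint would pass 70% of its speed; a pose out of reach is approached as far as the arm can. A call with a number of a shift or a turn outside -1 to 1 is refused whole. A call with a gripper value outside its range is refused whole. The fingers move at their own pace and stop on an object; the grip force is fixed at half the most. Time passes only in rows, so rows that repeat a pose let the fingers close. It gives the time, the measured TCP pose, the force, the opening and the grip force at its end, in the units of the state.
- telemetry.get_obs(): the state, without advancing time (a new reading comes with each control period).
- camera(name): name is "scene" or "top" or "wrist"; returns the picture (480x640x3 uint8, red, green, blue); there is no depth.
- camera_params(name): a dict with "camera_matrix" (3x3 intrinsics, pixels), "eye" and "attitude" of the camera in the world. Camera axes: x right, y down, z forward; pixel columns grow to the right and rows downward; lengths in m; the calibration is good to about 2 mm. The wrist camera is an equidistant fisheye: a pixel r from the principal point sees the ray r / f radians off the axis. A picture is of the moment at which its call begins: read the wrist's pose just before it. camera_params takes no time and is no camera call; for the wrist camera it gives the pose at the moment of the call.
- ticket.job_done(): hands the job in; it is judged then, once.
Trained networks look in the newest picture that a camera, given by its name, has taken for a name from the list of things; names that differ only in an ending like _2 or _b are one class to them, and where a whole thing is asked for, a point or a joint stands for the part that bears it (a point fixed in the world has none). Each returns a list of dicts, best first, with "conf" (0 to 1); they miss things now and then, are a little off and sometimes report something else, mostly with a low value. They report only what shows in the picture. A call takes as long as a camera call. They do not tell look-alikes from the thing itself.
- boxes_of(thing, camera): "at" ([x, y, z] in m, in world coordinates, good to about 4 mm: the middle of the surface that is visible of it).
- cut_out(thing, camera): "pixels" (480x640 bool, what is visible of it).
- spot_point(thing, camera): "at" ([x, y, z] in m, in world coordinates, good to about 4 mm: a listed point, or the origin of a listed thing).
The state is a dict: "clock": time; "joint_pos": joint angles; "joint_vel": joint speeds; "tau": joint torques, N m; "eef_pos": TCP position; "tool_rot": TCP orientation; "ft_force": force on the tool from outside, world axes, zero at the start; "ft_torque": the same for the moment, N m; "grip_width": finger opening in m; "grasp_force": force on a finger pad.
Only numpy, scipy, OpenCV 4.12 (cv2) and the standard library are available. Lean on these libraries where they do the work, as an engineer would, in place of code of your own. Each camera call takes 0.05 s, during which the arm holds its last target. There are 200 camera calls.

## Task

On the measuring stage, lay a fingertip lightly on top of the knurled thumbwheel and roll it, stroke by stroke, until the gap between the jaws has closed so far that the brass pointer on the sliding jaw stands in line with the notch of the gauge rider. Then press the white key on the release box fully down to take the picture, let it come up, and finish clear of everything. Work the jaw only by the wheel: do not touch the jaw or the glass specimen between the jaws, do not squeeze the wheel, do not press the key before the gap is set, and leave the vials and other loose things where they stand.

Things in the scene. Friction and masses are not known exactly. Their poses are not given: they have to be found in the camera images.
- stage: Fixed measuring stage, an aluminium base 140 mm (its x) by 270 mm (its y), top face 30 mm above the table. Origin: centre of the underside. Along its y axis, from -y to +y: thumbwheel in its black housing, sliding jaw, fixed jaw (inner face at y +100 mm, 66 mm high). Nothing on it is higher than the wheel. Stage x points away from the robot, y to its left, turned by up to 0.4 rad.
- wheel_top (a point): Highest point of the thumbwheel's rim, 90 mm above the table, at stage (0, -75 mm); axes as the stage's; stays put when the wheel turns. Rolling the rim's top towards stage +y moves the sliding jaw to +y and closes the gap; to -y opens it. The jaw moves 8 mm per radian: 1 mm for every 3.5 mm the fingertip rolls. A start needs 10 to 39 mm of jaw travel.
- thumbwheel: Knurled steel wheel, 56 mm diameter, 18 mm wide, axle along stage x; origin at its centre, 28 mm below wheel_top. Its rim stands 16 mm above two black cheeks (39 mm over their outsides, 58 mm long in y). Its bearings are rigid. The rim needs only 1 N of drag to turn: a light press of 3 to 8 N rolls it without slip. It stays where left.
- jaw: Black sliding jaw, 50 x 20 x 35 mm, between the wheel housing and the fixed jaw, its top 66 mm above the table; origin in the middle of the lower edge of its front (+y) face. Slides along stage y, driven by the wheel only. Axes as the stage's.
- jaw_pointer (a point): Tip of the brass pointer, 4 mm wide, 22 mm long, which sticks out from the jaw towards stage +x, 10 mm behind the jaw's front face and about 53 mm above the table. Axes as the stage's.
- gauge_notch (a point): Middle of the gauge rider's notch, at its edge towards the jaw, at the height of the rider's top (51 mm above the table). The rider is a fixed steel block, 34 mm long along stage y, notch 10 mm wide across its top, on the far (+x) side of the stage beside the jaw. Axes as the stage's; the gap is right when the pointer has the same stage y as the notch.
- key_top (a point): Top centre of the round white key, 28 mm diameter, on the fixed grey release box (85 x 70 x 32 mm), on the robot's left; the key is pressed straight down.
- key (a joint): Travel of the key: 0 up, 0.006 m fully down, which takes 5 N; it springs back.
- coupon: Loose glass specimen, 30 mm (stage x) x 12 mm x 22 mm high, standing on the stage against the fixed jaw. Origin: centre of its underside. Not to be touched.
- vial_a: Loose small clear vial, 22 mm diameter, 38 mm high, standing on the stage's robot side. Origin: centre of its underside.
- vial_b: Loose clear vial, 28 mm diameter, 50 mm high, standing on the table. Origin: centre of its underside.
- vial_c: Loose clear vial like vial_b.
- wash_bottle: Loose white bottle, 54 mm diameter, 130 mm high, on the robot's right. Origin: centre of its underside.
- screwdriver: Loose screwdriver, 160 mm long, lying on the table on the robot's right. Origin: under its middle.
- beaker: Loose glass beaker, 64 mm diameter, 75 mm high, on the robot's left. Origin: centre of its underside.
Things that resemble listed ones, but are neither listed nor needed, are in the scene too. Leave any blue or pink look-alike of the part that bears key_top alone.

How it is judged:
On the way, in this order (a step that is already met when the one before it is completed fails the run):
1. a fingertip is laid on the thumbwheel (contact force between the fingers and thumbwheel above 0.5 N), for 0.1 s.
2. the pointer has come in line with the notch (within 4 mm) (y of jaw_pointer in the frame of gauge_notch between -0.004 and 0.004 m), for 0.2 s.
3. the key is pressed down (all of step 2 and value of joint key above 0.0045 m), for 0.05 s.
At the end, for the whole second after the job is handed in: The pointer stands within 4 mm of the middle of the notch and at rest, the key has been pressed and is up again, the glass specimen is within 4 mm and the other loose things within 20 mm of where they stood (all of step 2 and linear speed of jaw below 0.002 m/s and value of joint key below 0.0015 m and distance of each of vial_a, vial_b, vial_c, wash_bottle, screwdriver, beaker from where it was at the start of the episode below 0.02 m and distance of coupon from where it was at the start of the episode below 0.004 m); the robot touches nothing.
It fails at once if the robot touches the sliding jaw (contact force between any of the fingers, the arm and jaw above 0.5 N).
It fails at once if the robot touches the glass specimen, or it is moved over 4 mm (contact force between any of the fingers, the arm and coupon above 0.3 N or distance of coupon from where it was at the start of the episode above 0.004 m).
It fails at once if the wheel is squeezed or pressed with more than 40 N (contact force between the fingers and thumbwheel above 40 N).
It fails at once if the key is pressed while the pointer is off the notch (value of joint key above 0.003 m and not (y of jaw_pointer in the frame of gauge_notch between -0.004 and 0.004 m)).
It fails at once if a loose thing is lifted, carried or pushed over 20 mm (distance of any of vial_a, vial_b, vial_c, wash_bottle, screwdriver, beaker from where it was at the start of the episode above 0.02 m).
It also fails if it takes over 72 s, if anything falls off the work surface, if the arm or the gripper's body presses on something with over 40 N, if the wrist force passes 120 N, or if a joint passes its speed limit or range.

## Working session

There is one attempt and no reset: what is moved stays moved. The work goes in short steps, Python scripts to look and compute and a shell command to move; the robot and the scene stay as the last step left them, time stands still between calls to the robot, and variables do not carry over. Pictures are saved under pics/ and viewed, at most 10 in all, crops included, and the job is handed in when it is done.

```bash
mkdir -p pics; ls
cat > h.py <<'E'
import numpy as np, cv2
from workcell import telemetry, camera, camera_params, ticket, boxes_of, cut_out, spot_point, bot
from scipy.spatial.transform import Rotation as R
def proj(name,p):
    c=camera_params(name);A=np.array(c["attitude"]);
    A=A if A.shape==(3,3) else R.from_quat(A).as_matrix()
    q=A.T@(np.array(p)-c["eye"]);K=np.array(c["camera_matrix"]);u=K@(q/q[2]);return u[:2]
def onplane(name,px,z):
    c=camera_params(name);A=np.array(c["attitude"]);
    A=A if A.shape==(3,3) else R.from_quat(A).as_matrix()
    d=A@np.linalg.solve(np.array(c["camera_matrix"]),[px[0],px[1],1]);e=np.array(c["eye"]);return e+d*(z-e[2])/d[2]
def save(name,f,crop=None,s=1):
    im=camera(name)
    if crop: x0,y0,x1,y1=crop; im=im[y0:y1,x0:x1]
    im=cv2.resize(im,None,fx=s,fy=s,interpolation=cv2.INTER_CUBIC); cv2.imwrite("pics/"+f,im[...,::-1])
E
python3 - <<'E'
from h import *
o=telemetry.get_obs();print(o["clock"],o["eef_pos"],o["tool_rot"],o["grip_width"],bot.tcp_to_tips)
for n in ["scene","top"]:
    save(n,n+"1.png");print(n,camera_params(n))
    for t in ["stage","wheel_top","jaw_pointer","gauge_notch","key_top","jaw","vial_a","vial_b","wash_bottle","beaker","coupon","screwdriver"]:
        print(t,[(np.round(d["at"],3).tolist(),round(d["conf"],2),proj(n,d["at"]).round().tolist()) for d in spot_point(t,n)])
E
```

```text
pics
0.0 [0.19115475 0.46137864 0.25241579] [ 1.95138704e-01  9.80775105e-01 -1.01865393e-03 -2.06234073e-04] 0.08525450042969877 0.022
scene {'camera_matrix': array([[539.383393  ,   0.        , 313.88853732],
       [  0.        , 539.383393  , 229.49101464],
       [  0.        ,   0.        ,   1.        ]]), 'eye': array([1.42794656, 0.2554416 , 0.63596597]), 'attitude': array([ 0.53462615,  0.68393141, -0.39824129, -0.29633864])}
stage [([0.559, -0.059, 0.002], 0.67, [279.0, 268.0]), ([0.555, -0.142, 0.09], 0.43, [238.0, 227.0])]
wheel_top [([0.555, -0.142, 0.09], 0.68, [239.0, 226.0]), ([0.612, -0.026, 0.051], 0.55, [286.0, 265.0])]
jaw_pointer [([0.614, -0.023, 0.052], 0.59, [287.0, 265.0])]
gauge_notch [([0.612, 0.002, 0.05], 0.53, [300.0, 268.0])]
key_top [([0.75, 0.095, 0.058], 0.77, [331.0, 317.0]), ([0.412, 0.091, 0.001], 0.69, [363.0, 241.0]), ([0.447, 0.259, 0.054], 0.67, [442.0, 237.0]), ([0.6, 0.243, 0.052], 0.44, [428.0, 280.0]), ([0.311, 0.259, 0.055], 0.42, [445.0, 206.0])]
jaw [([0.567, -0.011, 0.03], 0.83, [300.0, 262.0])]
vial_a [([0.413, 0.09, 0.002], 0.74, [3
[... 1439 characters left out ...]
257, 0.054], 0.69, [189.0, 267.0]), ([0.409, 0.091, 0.0], 0.67, [276.0, 291.0]), ([0.411, -0.003, -0.004], 0.49, [323.0, 291.0]), ([0.551, -0.136, 0.094], 0.48, [396.0, 215.0]), ([0.514, -0.028, 0.03], 0.4, [337.0, 239.0])]
vial_b [([0.448, 0.257, 0.054], 0.69, [189.0, 267.0]), ([0.409, 0.091, 0.0], 0.67, [276.0, 291.0]), ([0.411, -0.003, -0.004], 0.49, [323.0, 291.0]), ([0.551, -0.136, 0.094], 0.48, [396.0, 215.0]), ([0.514, -0.028, 0.03], 0.4, [337.0, 239.0])]
wash_bottle [([0.627, -0.355, -0.003], 0.96, [489.0, 193.0])]
beaker [([0.692, 0.378, -0.003], 0.91, [149.0, 156.0])]
coupon [([0.572, 0.029, 0.03], 0.49, [309.0, 210.0])]
screwdriver [([0.405, -0.325, -0.001], 0.86, [480.0, 298.0])]
```

View pics/top1.png

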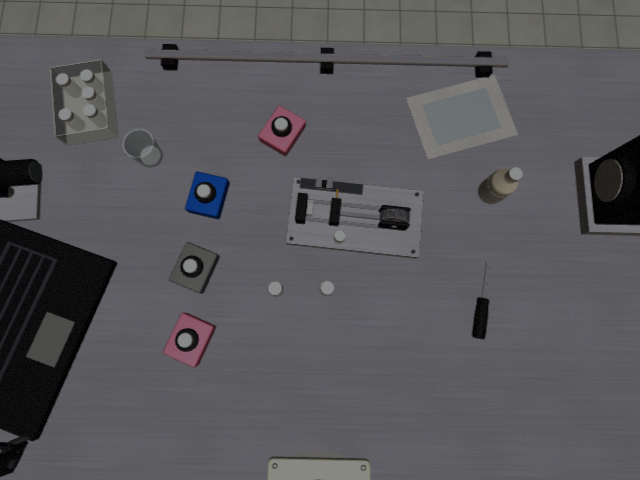

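View pics/scene1.png

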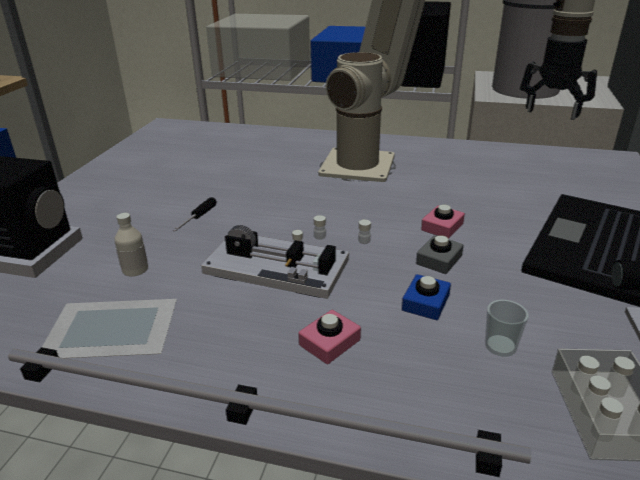

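Run:
```python
from h import *
a=camera("top");b=camera("scene")
A=cv2.resize(a[170:260,280:430],(600,360),interpolation=3)
B=cv2.resize(b[220:300,200:360],(600,300),interpolation=3)[:,:]
cv2.imwrite("pics/c1.png",np.vstack([A,B[:240]])[...,::-1])
cv2.imwrite("pics/c2.png",cv2.resize(b[220:285,400:480],(480,390),interpolation=3)[...,::-1])
```

```text
(no output)
```

View pics/c1.png

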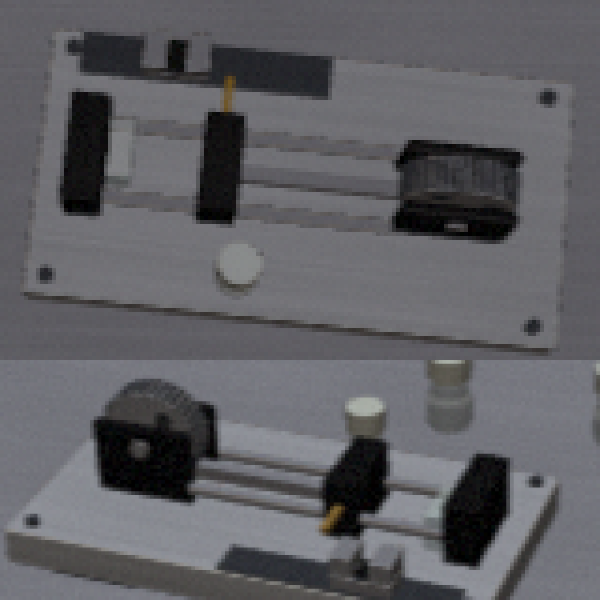

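View pics/c2.png

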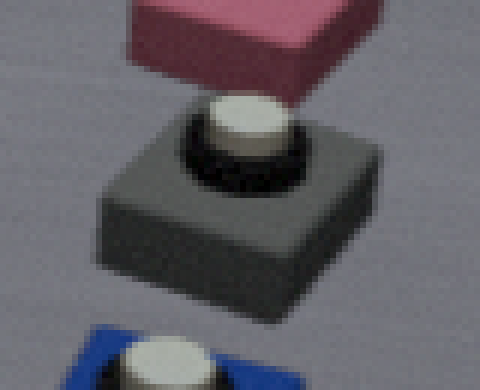

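```bash
python3 - <<'E'
from h import *
c=lambda x,y:(280+x/4,170+y/4)
h=[onplane("top",c(*p),.03)[:2] for p in [(548,97),(533,327),(73,46),(46,273)]]
d=(h[2]-h[0])+(h[3]-h[1]);ya=np.arctan2(d[1],d[0]);print("stage y dir",ya,"yaw",ya-np.pi/2,"centre",np.mean(h,0))
ctr=np.mean(h,0);u=np.array([np.cos(ya),np.sin(ya)]);print("wheel from stage",ctr-.075*u,"seen",onplane("top",c(461,180),.09))
p=onplane("top",c(230,78),.053);n=onplane("top",c(178,70),.051)
print("pointer",p,"notch",n,"travel",(n-p)[:2]@u)
ps=onplane("scene",(200+326*160/600,220+ (530-360)*160/600),.053);print(ps)
E
python3 -m creep '0 -1 -0.73 0 0.1; 0 -1 -0.73 0 0.2; 0 -1 -0.73 0 0.3; 0 -1 -0.73 0 0.4; 0 -1 -0.73 0 0.4; 0 -1 -0.73 0 0.4; 0 -1 -0.73 0 0.4; 0 -1 -0.73 0 0.4'
```

```text
stage y dir 1.4827990405006495 yaw -0.08799728629424708 centre [ 0.56218822 -0.06499175]
wheel from stage [ 0.55559694 -0.13970155] seen [ 0.55217766 -0.13674692  0.09      ]
pointer [ 0.61084278 -0.02762801  0.053     ] notch [ 0.61498507 -0.0014329   0.051     ] travel 0.026457798154291196
[ 0.61503968 -0.02272522  0.053     ]
clock: 2.4
eef_pos: [0.2881, 0.3033, 0.2534]
tool_rot: [0.734, 0.679, 0.0, -0.0]
ft_force: [-0.2, 0.2, 0.3]
grip_width: -0.0001
grasp_force: 0.0
```

```bash
python3 -m creep '0 -0.94 0.67 0 0; 0 -0.94 0.67 0 0; 0 -0.94 0.67 0 0; 0 -0.94 0.67 0 0'; python3 -m creep '0 -0.94 0.67 0 0; 0 -0.94 0.67 0 0; 0 -0.94 0.67 0 0; 0 -0.94 0.67 0 0';  python3 -m creep '0 -0.98 0.67 0.3 0.003; 0 -0.98 0.67 0.4 0.003; 0 -0.98 0.67 0.6 0.003; 0 -0.98 0.67 0.7 0.003; 0 -0.98 0.67 0.7 0.003'
python3 - <<'E'
from h import *
o=telemetry.get_obs();p=o["eef_pos"];print(o["clock"],p,o["ft_force"],o["joint_pos"])
Rm=R.from_quat(o["tool_rot"]).as_matrix();print(Rm[:,0])
for dy in(-.008,0):
    t=np.array([.5556,-.140,.112])+dy*np.array([.088,.996,0]);print((Rm.T@(t-p)/.15).round(3))
E
```

```text
clock: 2.9
eef_pos: [0.3784, 0.1526, 0.2534]
tool_rot: [0.736, 0.677, 0.0, 0.0]
ft_force: [0.3, 0.9, 0.2]
grip_width: 0.0001
grasp_force: 0.0
clock: 3.4
eef_pos: [0.4674, 0.0051, 0.2529]
tool_rot: [0.735, 0.678, 0.0, -0.0]
ft_force: [-1.0, -0.1, 1.0]
grip_width: -0.0002
grasp_force: 0.0
clock: 4.03
eef_pos: [0.5532, -0.1463, 0.1456]
tool_rot: [0.737, 0.676, -0.001, -0.003]
ft_force: [-0.6, 0.2, 0.5]
grip_width: -0.0001
grasp_force: 0.0
4.025 [ 0.55324723 -0.14632127  0.14558375] [-0.5574052   0.20177444  0.53137267] [-2.58880393e-01  4.52463382e-01  2.24811988e-02  1.14734029e+00
  6.57125288e-04  1.39842399e+00]
[0.08640776 0.99625829 0.00176673]
[-0.01   0.013  0.224]
[0.043 0.013 0.224]
```

```bash
python3 -m creep '0 -0.01 0.013 0.1 0; 0 -0.01 0.013 0.19 0; 0 -0.01 0.013 0.19 0; 0 -0.01 0.013 0.19 0'; python3 -m creep '0 0 0 0.015 0; 0 0 0 0.02 0; 0 0 0 0.025 0; 0 0 0 0.025 0'
```

```text
clock: 4.53
eef_pos: [0.5569, -0.1494, 0.1204]
tool_rot: [0.737, 0.675, 0.0, 0.0]
ft_force: [-0.3, -0.7, 0.7]
grip_width: -0.0002
grasp_force: 0.0
clock: 5.03
eef_pos: [0.5567, -0.1498, 0.116]
tool_rot: [0.738, 0.675, -0.0, -0.0]
ft_force: [0.1, 0.4, 0.1]
grip_width: -0.0002
grasp_force: 0.0
```

```bash
python3 -m creep '0 0 0 0.01 0; 0 0 0 0.015 0; 0 0 0 0.015 0'; python3 -m creep '0 0 0 0.006 0; 0 0 0 0.006 0';python3 -m creep '0 0 0 0.006 0; 0 0 0 0.006 0'
```

```text
clock: 5.4
eef_pos: [0.5566, -0.1497, 0.1137]
tool_rot: [0.738, 0.675, -0.0, -0.0]
ft_force: [-0.2, 0.3, 0.1]
grip_width: 0.0001
grasp_force: 0.0
clock: 5.65
eef_pos: [0.5567, -0.1497, 0.1128]
tool_rot: [0.738, 0.675, -0.0, -0.0]
ft_force: [-0.1, 0.2, -0.2]
grip_width: 0.0002
grasp_force: 0.0
clock: 5.9
eef_pos: [0.5568, -0.1497, 0.112]
tool_rot: [0.738, 0.675, 0.0, 0.0]
ft_force: [-0.3, -0.2, -0.6]
grip_width: 0.0002
grasp_force: 0.0
```

```bash
python3 -m creep '0 0 0 0.003 0; 0 0 0 0.003 0' | grep -E "eef|force"; python3 -m creep '0 0 0 0.003 0; 0 0 0 0.003 0'| grep -E "eef|force"
```

```text
eef_pos: [0.5568, -0.1497, 0.1119]
ft_force: [0.3, 0.6, 1.8]
grasp_force: 0.9
eef_pos: [0.5569, -0.1498, 0.1117]
ft_force: [-2.2, -0.2, 6.1]
grasp_force: 2.4
```

```bash
python3 -m creep '0 0.02 0 0 0; 0 0.05 0 0 0; 0 0.08 0 0 0; 0 0.11 0 0 0; 0 0.11 0 0 0'| grep -E "clock|eef|force"
python3 - <<'E'
from h import *
camera("top")
print([(np.round(d["at"],4).tolist(),round(d["conf"],2)) for d in spot_point("jaw_pointer","top")+spot_point("jaw","top")])
camera("scene");print([(np.round(d["at"],4).tolist(),round(d["conf"],2)) for d in spot_point("jaw_pointer","scene")+spot_point("jaw","scene")])
E
```

```text
clock: 7.02
eef_pos: [0.5583, -0.1331, 0.112]
ft_force: [-2.0, 1.1, 7.5]
grasp_force: 3.5
[([0.6136, -0.0205, 0.0519], 0.93), ([0.4473, 0.2576, 0.0533], 0.17)]
[([0.6095, -0.0185, 0.0533], 0.83), ([0.5694, -0.0069, 0.0324], 0.76), ([0.6146, 0.0026, 0.0495], 0.23)]
```

```bash
S(){ grep -E "clock|eef|force"; }
python3 -m creep '0 0 0 -0.04 0; 0 -0.06 0 -0.04 0; 0 -0.11 0 -0.04 0; 0 -0.11 0 -0.02 0; 0 -0.11 0 0 0; 0 -0.11 0 0 0; 0 -0.08 0 0 0; 0 -0.05 0 0 0; 0 -0.02 0 0 0; 0 0 0 0 0; 0 0 0 0 0' | S
python3 -m creep '0 0 0 -0.04 0; 0 -0.06 0 -0.04 0; 0 -0.11 0 -0.04 0; 0 -0.11 0 -0.02 0; 0 -0.11 0 0 0; 0 -0.11 0 0 0; 0 -0.08 0 0 0; 0 -0.05 0 0 0; 0 -0.02 0 0 0; 0 0 0 0 0; 0 0 0 0 0' | S
python3 - <<'E'
from h import *
u=np.array([.088,.996])
for n in ["top","scene","top","scene"]:
    camera(n)
    for t in ["jaw_pointer","jaw","gauge_notch","coupon"]:
        print(n,t,[(np.round(d["at"],4).tolist(),round(d["conf"],2),round(float(np.array(d["at"])[:2]@u),4)) for d in spot_point(t,n)[:1]])
E
```

```text
clock: 8.7
eef_pos: [0.5581, -0.1329, 0.1119]
ft_force: [-2.4, 0.1, 6.5]
grasp_force: 3.4
clock: 10.07
eef_pos: [0.5581, -0.1329, 0.1119]
ft_force: [-2.8, -0.5, 6.3]
grasp_force: 3.4
top jaw_pointer [([0.6145, -0.0097, 0.0501], 0.86, 0.0444)]
top jaw [([0.5688, 0.0015, 0.0271], 0.6, 0.0515)]
top gauge_notch [([0.6147, -0.0006, 0.0465], 0.64, 0.0535)]
top coupon [([0.5764, 0.0261, 0.0303], 0.68, 0.0767)]
scene jaw_pointer [([0.6105, -0.0088, 0.0527], 0.73, 0.045)]
scene jaw [([0.5664, 0.0057, 0.0323], 0.92, 0.0555)]
scene gauge_notch [([0.6161, 0.0034, 0.0509], 0.57, 0.0576)]
scene coupon [([0.5714, 0.0294, 0.0308], 0.41, 0.0796)]
top jaw_pointer [([0.6113, -0.0098, 0.051], 0.94, 0.044)]
top jaw [([0.5655, 0.0015, 0.0264], 0.9, 0.0513)]
top gauge_notch [([0.616, -0.0007, 0.0461], 0.72, 0.0535)]
top coupon [([0.5761, 0.0286, 0.0278], 0.5, 0.0792)]
scene jaw_pointer [([0.614, -0.0087, 0.0533], 0.55, 0.0454)]
scene jaw [([0.567, 0.0021, 0.032], 0.72, 0.052)]
scene gauge_notch [([0.6125, 0.0032, 0.052], 0.64, 0.0571)]
scene coupon [([0.5749, 0.029, 0.0318], 0.46, 0.0795)]
```

```bash
S(){ grep -E "clock|eef|force"; }
python3 -m creep '0 0 0 -0.04 0; 0 -0.06 0 -0.04 0; 0 -0.11 0 -0.04 0; 0 -0.11 0 -0.02 0; 0 -0.11 0 0 0; 0 -0.11 0 0 0; 0 -0.08 0 0 0; 0 -0.05 0 0 0; 0 -0.02 0 0 0; 0 0 0 0 0; 0 0 0 0 0' | S
python3 -m creep '0 0 0 -0.04 0; 0 -0.06 0 -0.04 0; 0 -0.11 0 -0.04 0; 0 -0.11 0 -0.02 0; 0 -0.11 0 0 0; 0 -0.11 0 0 0; 0 -0.08 0 0 0; 0 -0.05 0 0 0; 0 -0.02 0 0 0; 0 0 0 0 0; 0 0 0 0 0' | S
python3 - <<'E'
from h import *
u=np.array([.088,.996])
for n in ["top","scene","top","scene"]:
    im=camera(n)
    for t in ["jaw_pointer","jaw","gauge_notch"]:
        print(n,t,[(np.round(d["at"],4).tolist(),round(d["conf"],2),round(float(np.array(d["at"])[:2]@u),4)) for d in spot_point(t,n)[:1]])
    if n=="top":a=im
    else:b=im
A=cv2.resize(a[175:225,290:360],(700,500)[::1],interpolation=3)[:300]
B=cv2.resize(b[240:285,270:340],(700,450),interpolation=3)[60:360]
cv2.imwrite("pics/c3.png",np.vstack([A,B])[...,::-1])
E
```

```text
clock: 12.45
eef_pos: [0.5581, -0.1329, 0.112]
ft_force: [-3.1, 0.5, 6.7]
grasp_force: 3.4
clock: 13.82
eef_pos: [0.5581, -0.1329, 0.1119]
ft_force: [-2.7, 0.4, 5.9]
grasp_force: 3.4
top jaw_pointer [([0.6161, -0.0003, 0.0505], 0.6, 0.0539)]
top jaw [([0.5671, 0.0082, 0.0296], 0.95, 0.0581)]
top gauge_notch [([0.6178, 0.0021, 0.049], 0.67, 0.0565)]
scene jaw_pointer [([0.6152, 0.0025, 0.0523], 0.89, 0.0566)]
scene jaw [([0.5697, 0.0152, 0.0305], 0.93, 0.0653)]
scene gauge_notch [([0.6122, 0.0034, 0.051], 0.55, 0.0573)]
top jaw_pointer [([0.6135, -0.001, 0.0558], 0.89, 0.053)]
top jaw [([0.5671, 0.0116, 0.0267], 0.75, 0.0615)]
top gauge_notch [([0.6193, 0.0009, 0.0486], 0.52, 0.0554)]
scene jaw_pointer [([0.6128, 0.0021, 0.0516], 0.77, 0.056)]
scene jaw [([0.5673, 0.0147, 0.0341], 0.96, 0.0646)]
scene gauge_notch [([0.4115, 0.0927, 0.0002], 0.53, 0.1285)]
```

View pics/c3.png

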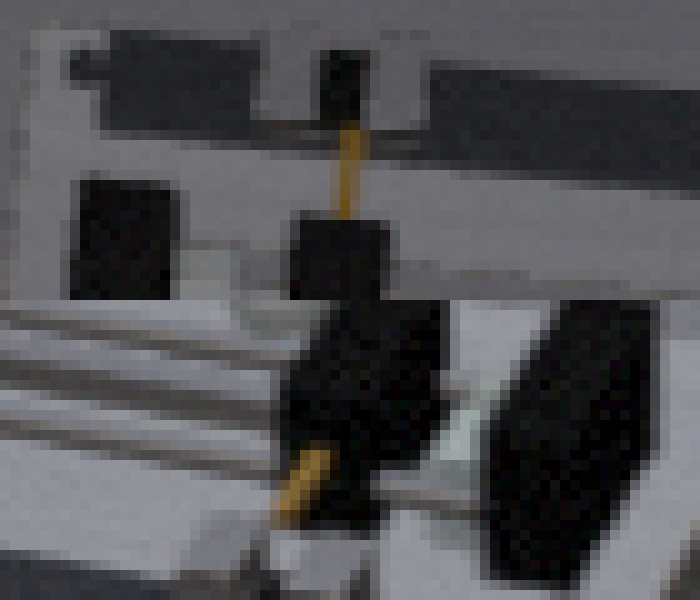

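```bash
S(){ grep -E "clock|eef|force"; }
python3 -m creep '0 0 0 -0.04 0; 0 -0.06 0 -0.04 0; 0 -0.09 0 -0.04 0; 0 -0.09 0 -0.02 0; 0 -0.09 0 0 0; 0 -0.09 0 0 0; 0 -0.06 0 0 0; 0 -0.045 0 0 0; 0 -0.045 0 0 0; 0 -0.045 0 -0.05 0; 0 -0.045 0 -0.3 0; 0 -0.045 0 -0.5 0' | S
python3 - <<'E'
from h import *
u=np.array([.088,.996])
for n in ["top","scene","top","scene"]:
    im=camera(n)
    for t in ["jaw_pointer","gauge_notch","key_top"]:
        print(n,t,[(np.round(d["at"],4).tolist(),round(d["conf"],2),round(float(np.array(d["at"])[:2]@u),4)) for d in spot_point(t,n)[:4 if t=="key_top" else 1]])
    if n=="top":a=im
    else:b=im
A=cv2.resize(a[175:225,290:360],(700,500)[::1],interpolation=3)[:300]
B=cv2.resize(b[240:285,270:340],(700,450),interpolation=3)[60:360]
cv2.imwrite("pics/c4.png",np.vstack([A,B])[...,::-1])
E
```

```text
clock: 16.12
eef_pos: [0.5577, -0.1399, 0.1871]
ft_force: [0.6, 0.5, 0.3]
grasp_force: 0.0
top jaw_pointer [([0.614, 0.002, 0.0529], 0.87, 0.056)]
top gauge_notch [([0.6158, 0.0027, 0.0487], 0.59, 0.0569)]
top key_top [([0.6008, 0.2439, 0.0532], 0.73, 0.2958), ([0.3092, 0.2597, 0.0563], 0.67, 0.2859), ([0.4475, 0.2578, 0.0523], 0.66, 0.2961), ([0.7507, 0.099, 0.0546], 0.54, 0.1647)]
scene jaw_pointer [([0.6135, 0.0018, 0.0536], 0.85, 0.0558)]
scene gauge_notch [([0.6168, 0.0028, 0.0509], 0.59, 0.0571)]
scene key_top [([0.6025, 0.2426, 0.0566], 0.73, 0.2946), ([0.751, 0.0938, 0.0525], 0.65, 0.1595), ([0.4509, 0.2598, 0.0556], 0.64, 0.2984), ([0.5652, 0.0166, 0.0333], 0.64, 0.0663)]
top jaw_pointer [([0.615, 0.001, 0.0518], 0.84, 0.0551)]
top gauge_notch [([0.6202, -0.0011, 0.0491], 0.7, 0.0535)]
top key_top [([0.4488, 0.2551, 0.0519], 0.64, 0.2936), ([0.6009, 0.2442, 0.0553], 0.62, 0.2961), ([0.7497, 0.0942, 0.0582], 0.59, 0.1598), ([0.3137, 0.2569, 0.0522], 0.45, 0.2835)]
scene jaw_pointer [([0.6111, 0.0007, 0.0518], 0.8, 0.0545)]
scene gauge_notch [([0.6138, 0.0022, 0.0484], 0.8, 0.0562)]
scene key_top [([0.7522, 0.094, 0.0528], 0.65, 0.1598), ([0.3142, 0.2585, 0.0559], 0.59, 0.2851), ([0.5968, 0.2423, 0.0524], 0.54, 0.2938), ([0.4492, 0.2596, 0.0539], 0.51, 0.2981)]
```

View pics/c4.png

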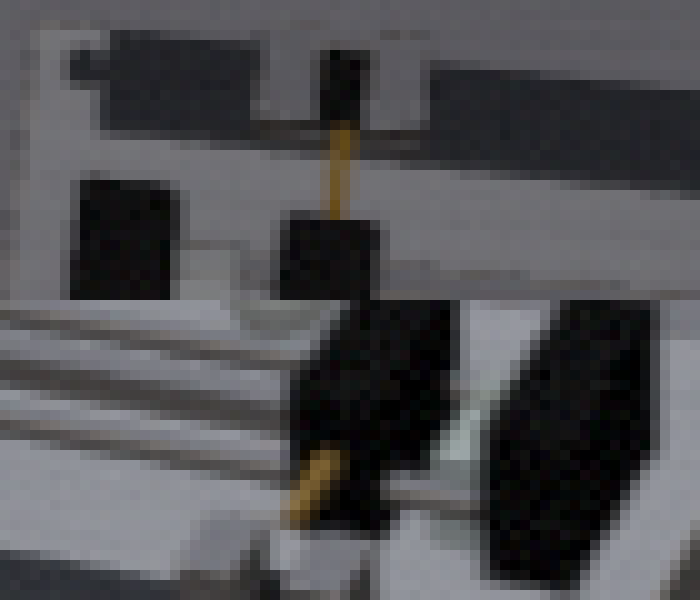

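```bash
S(){ grep -E "clock|eef|force"; }
python3 -m creep '0 0.86 -0.32 0 0; 0 0.86 -0.32 0 0; 0 0.86 -0.32 0 0; 0 0.86 -0.32 0 0' | S
python3 -m creep '0 0.86 -0.32 0 0; 0 0.86 -0.32 0 0; 0 0.86 -0.32 0 0; 0 0.86 -0.32 0 0' | S
python3 -m creep '0 0.86 -0.32 0.2 0; 0 0.86 -0.32 0.4 0; 0 0.86 -0.32 0.5 0; 0 0.86 -0.32 0.5 0; 0 0.86 -0.32 0.5 0' | S
python3 - <<'E'
from h import *
o=telemetry.get_obs();p=o["eef_pos"];Rm=R.from_quat(o["tool_rot"]).as_matrix()
print((Rm.T@(np.array([.449,.258,.076])-p)/.15).round(3))
E
```

```text
clock: 17.42
eef_pos: [0.5212, -0.0067, 0.1864]
ft_force: [0.3, -0.2, 0.7]
grasp_force: 0.0
clock: 17.92
eef_pos: [0.4853, 0.125, 0.1861]
ft_force: [0.2, -0.1, 0.9]
grasp_force: 0.0
clock: 18.55
eef_pos: [0.4496, 0.2567, 0.1117]
ft_force: [-0.1, -0.5, 0.1]
grasp_force: 0.0
[ 0.008 -0.005  0.238]
```

```bash
S(){ grep -E "clock|eef|force"; }
python3 -m creep '0 0.008 -0.005 0.1 0; 0 0.008 -0.005 0.2 0; 0 0.008 -0.005 0.22 0; 0 0.008 -0.005 0.24 0; 0 0.008 -0.005 0.24 0' | S
python3 -m creep '0 0 0 0.01 0; 0 0 0 0.02 0; 0 0 0 0.02 0' | S
```

```text
clock: 19.18
eef_pos: [0.4474, 0.2592, 0.0752]
ft_force: [-0.5, -1.2, 3.1]
grasp_force: 0.9
clock: 19.55
eef_pos: [0.4477, 0.2595, 0.0723]
ft_force: [-0.7, -1.4, 3.8]
grasp_force: 1.7
```

```bash
S(){ grep -E "clock|eef|force"; }
python3 -m creep '0 0 0 0.01 0; 0 0 0 0.015 0; 0 0 0 0.015 0' | S
python3 -m creep '0 0 0 0.007 0; 0 0 0 0.007 0' | S
```

```text
clock: 19.92
eef_pos: [0.4477, 0.2596, 0.0701]
ft_force: [-1.6, -1.6, 5.8]
grasp_force: 2.5
clock: 20.18
eef_pos: [0.4477, 0.2596, 0.07]
ft_force: [-3.5, -2.5, 11.9]
grasp_force: 5.7
```

Bottomed out on the stop at about 12 N, so the key is fully down. Retreat and verify.

```bash
S(){ grep -E "clock|eef|force"; }
python3 -m creep '0 0 0 0 0; 0 0 0 -0.1 0; 0 0 0 -0.4 0; 0 0 0 -0.8 0; 0 0 0 -0.9 0; 0 0 0 -0.9 0; 0 0 0 -0.9 0; 0 0 0 -0.9 0; 0 0 0 -0.9 0' | S
python3 - <<'E'
from h import *
a=camera("top");b=camera("scene")
A=cv2.resize(a[175:225,290:360],(560,400),interpolation=3)[:240]
B=cv2.resize(b[200:340,100:540],(560,178),interpolation=3)
cv2.imwrite("pics/c5.png",np.vstack([A,B])[...,::-1])
E
```

```text
clock: 21.3
eef_pos: [0.447, 0.2591, 0.2025]
ft_force: [0.1, -0.2, 0.8]
grasp_force: 0.0
```

View pics/c5.png

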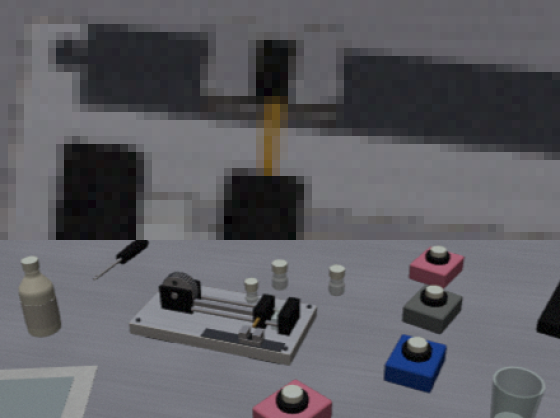

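The top crop shows the pointer (275,98) still in line with the notch (275,70). In the scene view the grey box's key (434,293) is up and all the loose things are where they stood.

```bash
python3 -c "
from h import *
print(ticket.job_done())"
```

```text
the job is handed in; nothing more can be done
None
```

I rolled the jaw in with the wheel until the pointer stood in line with the notch (under about 1 mm off in the pictures), pressed the grey box's key down to its stop and let it come up. The arm finished clear and I handed the job in at about 21 s; no verdict came back.

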